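Set the bead jar's bayonet lid half turned and hold it

ROBOT

A 7-joint arm with a two-finger parallel gripper is mounted at the origin on the work surface. World frame = base frame: x ahead of the robot, y to its left, z up, the work surface at z = 0. Lengths are in mm, angles in rad, forces in N, time in s.
With the tool pointing down it reaches from about 425 to 825 mm from the base axis. Payload 3.6 kg.
Tool frame: the origin (TCP) lies on the mounting face of the last link; the fingertips stand 186 mm ahead of it and the grasp point (between the pads) lies ctrl.hold_point_z ahead of it (ctrl.hold_point_z is the distance from the TCP to the grasp point, in mm); x points along the fingers, y is the direction in which the jaws open and shut, and the axes are right-handed (so a half turn about x gives the same grasp; the last joint's range is limited). The gripper opens to 93 mm and grips with 3 to 60 N. Pads are 15 mm wide; open, the fingers measure 128 mm over their backs; the gripper's body (75 mm by 188 mm) begins 65 mm behind the grasp point.
Start: joints at [1.234, 0.615, -0.013, 1.423, 0.008, 1.103, -0.04], TCP at [198.173, -619.034, 404.74] pointing down, gripper open.
Joint ranges: [-3.12, 3.12], [-0.3, 2.06], [-1.34, 1.32], [0.26, 2.42], [-1.36, 4.5], [0.01, 1.98], [-2.84, 2.84]. Speed limits (rad/s): [2.79, 2.79, 3.14, 3.14, 3.14, 3.14, 3.14].

INTERFACE

Orientations are given as a unit quaternion [w, x, y, z].
In Python, from station import ctrl gives the robot as it stands. The module is installed in compiled form; this text tells all that it offers.
- The arm moves only by the tool send_rows, never from a script. Its arguments are lists of equal length, an entry for each row: "dp": the shift along the tool's x, y, z in m, a list of three; "dr": the turn, a rotation vector about the tool's x, y, z in degrees, a list of three. A call has 1 to 20 rows; each row shifts and turns the commanded pose from where the row before left it, along the tool's axes as they then stand; what a row does not reach is not made up. A row lasts 1/8 s, in which the tool goes at most 62.5 mm and 10.7 degrees, less where a joint would pass 70% of its speed; a pose out of reach is approached as far as the arm can. A call with a gripper value outside its range is refused whole. "grip" is the opening, from 0 (shut) to 1 (fully open), set as the call begins (left out, the last holds). The fingers move at their own pace and stop on an object; the grip force is fixed at half the most. Time passes only in rows, so rows that do not move let the fingers close. It gives the time, the measured TCP pose, the force and the opening at its end, in the units of the state.
- ctrl.get_state(): the state, without advancing time (a new reading comes with each control period).
- ctrl.capture(name): name is "scene" or "top"; returns the picture (400x640x3 uint8, red, green, blue); there is no depth.
- ctrl.camera_params(name): a dict with "mtx" (3x3 intrinsics, pixels), "position" and "attitude" of the camera in the world. Camera axes: x right, y down, z forward; pixel columns grow to the right and rows downward; lengths in mm; the calibration is good to about 2 mm. A picture is of the moment at which its call begins. camera_params takes no time and is no camera call.
- ctrl.close_job(): hands the job in, once; it reports no verdict.
Trained networks look in the newest picture that a camera, given by its name, has taken for a name from the list of things; names that differ only in an ending like _2 or _b are one class to them, and where a whole thing is asked for, a point or a joint stands for the part that bears it (a point fixed in the world has none). Each returns a list of dicts, best first, with "conf" (0 to 1); they miss things now and then, are a little off and sometimes report something else, mostly with a low value. They report only what shows in the picture. A call takes as long as a camera call. They do not tell look-alikes from the thing itself.
- ctrl.boxes_of(query, camera): "extent" ([left, top, right, bottom] in pixels, round what is visible of it).
- ctrl.mark_of(query, camera): "point" ([column, row] in pixels: a listed point, or the origin of a listed thing).
The state is a dict: "t": time; "joints": joint angles; "qd": joint speeds; "effort": joint torques, N m; "ee_pos": TCP position; "orientation": TCP orientation; "force": force on the tool from outside, world axes, zero at the start; "ft_torque": the same for the moment, N m; "opening": finger opening in mm.
Only numpy, scipy, OpenCV 4.12 (cv2) and the standard library are available. Lean on these libraries where they do the work, as an engineer would, in place of code of your own. Each camera call takes 0.05 s, during which the arm holds its last target. There are 200 camera calls.

TASK

Pick up the loose bayonet lid by its grip bar, lower it level into the bead jar's collar with its two ears going down through the two notches until they rest on the ledge, then turn it clockwise (seen from above) half-way to its lock: an eighth of a turn, 45 degrees, half of the quarter turn that would lock it. It must never be turned on into the click of the catch; finish while still gripping the lid, holding it still at that half-turned place so that I can mark it. Leave the ramekin, the pliers, the organizer's lid and the acrylic cube's door as they are.

Things in the scene. Friction and masses are not known exactly. Their poses are not given: they have to be found in the camera images.
- lid: Loose bayonet lid, 110 g, upright on the table: steel disc 55 mm across, 18 mm tall; two ears at its foot, one on each side, along its x (tips 37.5 mm from the axis, 11 mm wide, 5 mm thick, flush with the underside). On top a dark wooden grip bar, also along x: 46 mm long, 12 mm thick (y), 18 to 48 mm above the underside. Origin: centre of the underside, z up. Same after a half turn.
- lid_ear (a point): Tip of the ear on the lid's +x side, 37.5 mm from the lid's axis, 2.5 mm above its underside.
- lid_grip (a point): Middle of the lid's grip bar, on the lid's axis, 42 mm above its underside; axes as the lid's.
- jar: Bead jar: glass, 86 mm across, aluminium collar 92 mm across, fixed on a maple stand 130 x 130 x 12 mm; it cannot move. Origin: on the jar's axis at table height, z up. The collar's mouth is 60 mm wide; along x, on both sides, a 16 mm wide notch goes out to 40 mm from the axis, through the 5 mm thick lip. Same after a half turn, but for the catch.
- jar_rim (a point): Centre of the collar's mouth, at the top of the rim, 100 mm above the table; axes as the jar's.
- jar_ledge (a point): On the jar's axis, 86 mm above the table: height of the ledge, the floor of the 9 mm high, 80 mm wide track below the lip. A seated lid's underside is here (up to 4 mm play above). Lid x along jar x: 0 degrees. Stops allow only clockwise turning (negative yaw): half-way is 45 degrees, the catch is met at about 60, clicks at about 90. Nothing springs the lid back.
- catch (a joint): The sprung catch, a steel plunger with a 5 mm radius nose that sticks into the track 75 degrees clockwise of the jar's x; value in m, 0 at rest, up to 0.004 pushed outwards by a passing ear (about 1 N to start, 1 N more per mm).
- ramekin: White ceramic ramekin, 72 mm across, 45 mm high, loose bystander. Origin: centre of its underside.
- pliers: Stainless round-nose pliers lying flat, about 125 mm long, 58 mm wide, 12 mm high, loose bystander. Origin: at the pivot on the table, noses along x.
- organizer_lid (a joint): Hinged lid of the olive plastic organizer (130 x 150 x 55 mm, fixed bystander far to the left); rad, 0 shut.
- cube_door (a joint): Swing door of the clear acrylic cube (90 mm, fixed bystander far to the right); rad, 0 shut.
Mind the look-alikes: they are no part of the job. Leave any purple or turquoise look-alike of the lid alone.

How it is judged (in metres and radians):
On the way, in this order (a step that is already met when the one before it is completed fails the run):
1. the lid is down on the ledge, its ears straight below the notches (z of lid in the frame of jar between 0.083 and 0.0915 m and horizontal distance between lid and jar below 0.005 m and angle between lid's own z axis and vertical below 0.12 rad and angle between the x axis of lid and the x axis of jar, either way round below 0.25 rad), for 0.1 s.
2. the lid, gripped, is turned half-way under the lip (z of lid in the frame of jar between 0.083 and 0.0915 m and horizontal distance between lid and jar below 0.005 m and angle between lid's own z axis and vertical below 0.12 rad and ((x of lid_ear in the frame of jar above 0 m and y of lid_ear in the frame of jar below 0 m) or (x of lid_ear in the frame of jar below 0 m and y of lid_ear in the frame of jar above 0 m)) and angle between the x axis of lid and the x axis of jar, either way round between 0.56 and 1.01 rad and contact force between the fingers and lid above 2 N), for 0.3 s.
At the end, for the whole second after the job is handed in: The lid is still gripped (more than 2 N of finger contact), at rest and level (within 0.12 rad), in the track below the lip (underside 83 to 91.5 mm above the table, within 5 mm of the jar's axis), turned clockwise 0.56 to 1.01 rad (32 to 58 degrees) from the notches, the catch not pushed back (all of step 2 and angular speed of lid below 0.15 rad/s and linear speed of lid below 0.02 m/s and value of joint catch below 0.001 m); the arm keeps its last pose, push and grip.
It fails at once if the lid was turned on into the catch (beyond 66 degrees in the track) (z of lid in the frame of jar below 0.093 m and horizontal distance between lid and jar below 0.01 m and angle between the x axis of lid and the x axis of jar, either way round above 1.15 rad).
It fails at once if the catch was pushed right back by an ear (value of joint catch above 0.002 m).
It fails at once if the ramekin was moved more than 15 mm (distance of ramekin from where it was at the start of the episode above 0.015 m).
It fails at once if the pliers were moved more than 15 mm (distance of pliers from where it was at the start of the episode above 0.015 m).
It fails at once if the organizer's lid or the cube's door was opened (value of joint organizer_lid above 0.15 rad or value of joint cube_door above 0.2 rad).
It also fails if it takes over 40 s, if anything falls off the work surface, if the arm or the gripper's body presses on something with over 40 N, if the wrist force passes 120 N, or if a joint passes its speed limit or range.

## Working session

There is one attempt and no reset: what is moved stays moved. The work goes in short steps, Python scripts to look and compute and a tool call to move; the robot and the scene stay as the last step left them, time stands still between calls to the robot, and variables do not carry over. Pictures are saved under pics/ and viewed, about 8 in all and at most 12, crops included, and the job is handed in when it is done.

Besides the shell and the picture viewer there is one more tool, called after "Emit:" as name(argument=value, ...) on one line, values as JSON. send_rows: Moves the arm, as the interface text tells. Its arguments: {"type":"object","properties":{"dp":{"type":"array"},"dr":{"type":"array"},"grip":{"type":"number"}},"required":["dp","dr"]}

```bash
mkdir -p pics; cat > h.py <<'E'
import numpy as np, cv2
from station import ctrl
from scipy.spatial.transform import Rotation as R
def cam(n):
    p=ctrl.camera_params(n); a=np.array(p['attitude'],float)
    M=a if a.shape==(3,3) else R.from_quat(a[[1,2,3,0]]).as_matrix()
    return np.array(p['mtx'],float),np.array(p['position'],float),M
def ray(n,uv,z):
    K,c,M=cam(n); d=M@np.linalg.inv(K)@np.array([uv[0],uv[1],1.]); return c+d*(z-c[2])/d[2]
def proj(n,P):
    K,c,M=cam(n); q=(np.asarray(P,float)-c)@M@K.T; return q[...,:2]/q[...,2:]
def tri(l):
    A=np.zeros((3,3));b=np.zeros(3)
    for n,uv in l:
        K,c,M=cam(n); d=M@np.linalg.inv(K)@np.array([uv[0],uv[1],1.]); d/=np.linalg.norm(d)
        Q=np.eye(3)-np.outer(d,d); A+=Q;b+=Q@c
    return np.linalg.solve(A,b)
def snap(n,f=None):
    im=ctrl.capture(n)
    if f: cv2.imwrite(f'pics/{f}.png',im[...,::-1])
    return im
E
python3 - <<'E'
from h import *
for n in('scene','top'):
    snap(n,n+'0'); print(n,[np.round(x,3).tolist() for x in cam(n)])
    for q in('lid','lid_grip','lid_ear','jar','jar_rim','jar_ledge','ramekin','pliers'):
        print(q,[(np.round(d['point'],1).tolist(),round(d['conf'],2)) for d in ctrl.mark_of(q,n)])
    for q in('lid','jar'): print('box',q,[(np.round(d['extent']).tolist(),round(d['conf'],2)) for d in ctrl.boxes_of(q,n)])
print(ctrl.get_state(),ctrl.hold_point_z)
a,b=[cv2.imread(f'pics/{n}0.png') for n in('scene','top')]
E
```

```text
scene [[[381.863, 0.0, 323.34], [0.0, 381.863, 203.278], [0.0, 0.0, 1.0]], [1116.096, -402.233, 989.622], [[0.616, 0.612, -0.496], [0.788, -0.476, 0.391], [0.003, -0.631, -0.775]]]
lid [([319.6, 176.0], 0.69), ([366.1, 207.1], 0.66), ([350.4, 191.2], 0.5), ([328.4, 211.3], 0.48)]
lid_grip [([369.3, 201.8], 0.67), ([352.3, 183.2], 0.63), ([326.5, 202.8], 0.59), ([321.3, 170.4], 0.48)]
lid_ear [([329.1, 185.8], 0.63), ([364.9, 200.0], 0.63), ([342.1, 194.9], 0.6), ([325.6, 202.6], 0.53)]
jar [([254.7, 245.3], 0.97)]
jar_rim [([247.4, 226.1], 0.63)]
jar_ledge [([250.5, 233.8], 0.68)]
ramekin [([339.9, 266.4], 0.88)]
pliers [([302.6, 299.1], 0.63)]
box lid [([357.0, 195.0, 379.0, 217.0], 0.68), ([343.0, 178.0, 360.0, 196.0], 0.66), ([318.0, 197.0, 336.0, 219.0], 0.62), ([314.0, 164.0, 333.0, 184.0], 0.58)]
box jar [([234.0, 212.0, 280.0, 268.0], 0.77)]
top [[[438.919, 0.0, 321.849], [0.0, 438.919, 194.755], [0.0, 0.0, 1.0]], [344.871, 42.601, 1243.54], [[0.003, -0.982, 0.188], [-1.0, -0.003, -0.0], [0.001, -0.188, -0.982]]]
lid [([266.8, 190.0], 0.9), ([271.8, 261.9], 0.8), ([304.3, 220.
[... 621 characters left out ...]
.1, 'joints': array([ 1.23447685,  0.61488207, -0.01257167,  1.42341608,  0.00810396,
        1.10340734, -0.04038736]), 'qd': array([ 1.13586314e-03, -1.22581741e-05, -1.49517480e-03,  1.34513067e-03,
       -3.82545163e-04,  6.58309679e-04, -2.12324161e-03]), 'effort': array([ 1.54076502e-04, -4.58833623e+01,  2.08919803e-01, -1.66034639e+01,
       -6.10449049e-02,  1.31823710e-02,  4.88795786e-05]), 'ee_pos': array([ 198.17205342, -619.02582031,  404.74660485]), 'orientation': array([ 0.10908911,  0.69863944,  0.10913474, -0.69863589]), 'force': array([ 0.22959647, -0.30692667, -1.12152761]), 'ft_torque': array([-0.01467229, -0.06617092,  0.00284281]), 'opening': 92.71866103775815} 167.3
```

View pics/scene0.png

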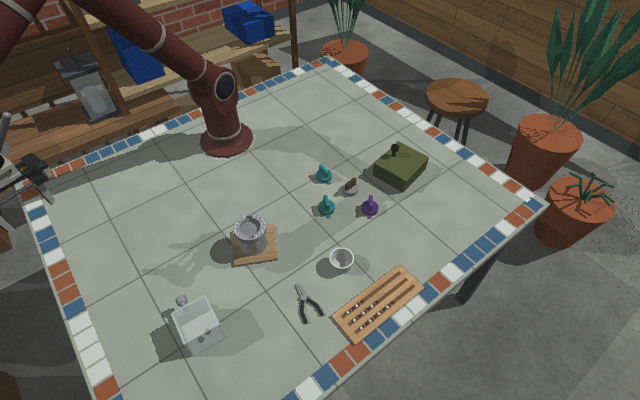

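View pics/top0.png

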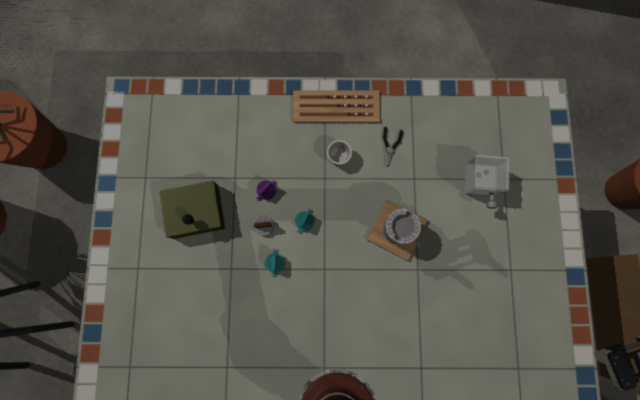

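Lid candidates in the top and scene pictures:
- Purple: top (266,189), scene (370,207).
- Turquoise: top (304,220) and (275,263), scene (327,207) and (323,174).
- Steel with a dark wooden bar: top (264,226), scene (351,188). This fits the description, so I'll check it in a close crop together with the jar.

```bash
python3 - <<'E'
from h import *
a,b=[cv2.imread(f'pics/{n}0.png') for n in('scene','top')]
def c(i,u,v,w,h,s): return cv2.resize(i[v-h:v+h,u-w:u+w],None,fx=s,fy=s,interpolation=cv2.INTER_CUBIC)
o=np.vstack([np.hstack([c(a,351,188,25,18,8),c(b,264,226,25,18,8)]),np.hstack([c(a,255,240,40,28,5),c(b,398,230,40,28,5)])])
cv2.imwrite('pics/crop0.png',o)
print('grip',tri([('scene',(352.3,183.2)),('top',(264.6,222))]))
print('ear',tri([('scene',(342.1,194.9)),('top',(275.3,220.9))]))
print('lid',tri([('scene',(350.4,191.2)),('top',(264.5,228.4))]), ray('top',(264.5,228.4),0),ray('scene',(350.4,191.2),0))
print('rim',tri([('scene',(247.4,226.1)),('top',(402.3,228.2))]),ray('top',(402.3,228.2),100),ray('scene',(247.4,226.1),100))
print('ledge',tri([('scene',(250.5,233.8)),('top',(404.7,223.5))]))
print('jar',tri([('scene',(254.7,245.3)),('top',(393.1,233))]))
E
```

```text
grip [500.10273528 202.49163773  42.10301576]
ear [502.55832016 168.99330594  10.62815887]
lid [488.42022287 209.13583335 -13.82415095] [485.53506875 205.31607636   0.        ] [4.98079292e+02 2.02886278e+02 1.13686838e-13]
rim [ 475.5274486  -172.44399946   91.27639725] [ 475.91806781 -168.06347229  100.        ] [ 480.09517478 -177.27659853  100.        ]
ledge [ 491.63244117 -178.77813395   75.75023936]
jar [ 474.3878181  -165.24334211  -18.62455746]
```

View pics/crop0.png

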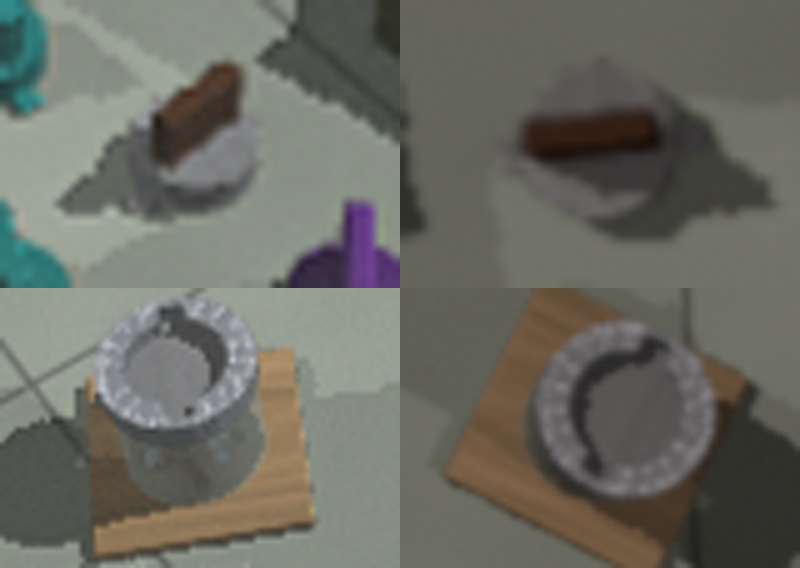

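The crop confirms the steel lid with the dark wooden bar. The jar notches show at about top (409,213) and (396,237). Next I'll do sub-pixel fits.

```bash
python3 - <<'E'
from h import *
ims={n:cv2.imread(f'pics/{n}0.png') for n in('scene','top')}
# bar: brown pixels near lid
for n,(u,v) in (('scene',(351,188)),('top',(264,226))):
    hsv=cv2.cvtColor(ims[n],cv2.COLOR_BGR2HSV); rgb=ims[n].astype(int)
    m=(rgb[...,2]-rgb[...,0]>22); w=np.zeros_like(m); w[v-16:v+14,u-16:u+16]=1; m&=w
    ys,xs=np.nonzero(m); p=np.c_[xs,ys].astype(np.float32); r=cv2.minAreaRect(p); 
    print(n,len(p),p.mean(0),r); B=cv2.boxPoints(r)
    for q in B: print(np.round(ray(n,q,48)[:2],1))
    print('centre@48',ray(n,r[0],48))
# jar ring via Hough-like: fit model circle edges by gradient maximisation on rim (R46, z100; R46 z~?; mouth)
from scipy.optimize import minimize
t=np.linspace(0,2*np.pi,180,endpoint=False)
for n in ims:
    g=cv2.GaussianBlur(cv2.cvtColor(ims[n],cv2.COLOR_BGR2GRAY).astype(np.float32),(0,0),.7)
    def prof(c,Rr,z=100):
        P=np.c_[c[0]+Rr*np.cos(t),c[1]+Rr*np.sin(t),np.full(180,z)]
        q=proj(n,P).astype(np.float32); return cv2.remap(g,q[:,:1],q[:,1:],cv2.INTER_LINEAR)[:,0]
    def cost(c): return -(np.mean(prof(c,42))+np.mean(prof(c,38))+np.mean(prof(c,34))-1.5*np.mean(prof(c,49.5)))-0*1
    best=min(((cost((x,y)),x,y) for x in np.arange(460,495,1) for y in np.arange(-190,-155,1)))
    print(n,best); c=best[1:]
    p=prof(c,36)+prof(c,38)+prof(c,34); k=np.argsort(p)[:16]; print('dark angles',sorted((k*2).tolist()))
# tool yaw
s=ctrl.get_state(); print(R.from_quat(np.array(s['orientation'])[[1,2,3,0]]).as_matrix().round(3))
E
```

```text
scene 33 [350.57574 181.54546] ((350.26922607421875, 181.84613037109375), (4.714951515197754, 11.648702621459961), 33.690067291259766)
[497.9 176.2]
[477.7 221.8]
[494.9 224.3]
[514.6 179. ]
centre@48 [496.40424738 200.0702231   48.        ]
top 46 [262.15216 224.15218] ((262.0082092285156, 224.09017944335938), (3.0782151222229004, 14.304647445678711), 84.80557250976562)
[494.3 226.1]
[498.  187.2]
[489.6 186.2]
[485.9 225.1]
centre@48 [491.92443791 206.18685273  48.        ]Traceback (most recent call last):
  File "<stdin>", line 20, in <module>
  File "<stdin>", line 20, in <genexpr>
  File "<stdin>", line 19, in cost
  File "<stdin>", line 18, in prof
  File "h.py", line 11, in proj
    K,c,M=cam(n); q=(np.asarray(P,float)-c)@M@K.T; return q[...,:2]/q[...,2:]
          ~~~^^^
  File "h.py", line 5, in cam
    p=ctrl.camera_params(n); a=np.array(p['attitude'],float)
ValueError: time passes only in moves, steps and waits
```

```bash
sed -i 's/^def cam(n):/import functools\n@functools.lru_cache\ndef cam(n):/' h.py; cat > jar.py <<'E'
from h import *
t=np.linspace(0,2*np.pi,180,endpoint=False)
ims={n:cv2.imread(f'pics/{n}0.png') for n in('scene','top')}
for n in ims:
    g=cv2.GaussianBlur(cv2.cvtColor(ims[n],cv2.COLOR_BGR2GRAY).astype(np.float32),(0,0),.6)
    def prof(c,Rr,z=100):
        P=np.c_[c[0]+Rr*np.cos(t),c[1]+Rr*np.sin(t),np.full(180,z)]
        q=proj(n,P).astype(np.float32); return cv2.remap(g,q[:,:1],q[:,1:],cv2.INTER_LINEAR)[:,0]
    def cost(c): return -(np.mean(prof(c,42))+np.mean(prof(c,38))+np.mean(prof(c,34))-1.5*np.mean(prof(c,49.5))-1.5*np.mean(prof(c,27)))
    best=min(((cost((x,y)),x,y) for x in np.arange(460,495,1) for y in np.arange(-190,-155,1)))
    print(n,best); c=best[1:]
    p=prof(c,36)+prof(c,38)+prof(c,34); print('dark',sorted((np.argsort(p)[:16]*2).tolist()))
    # rectified view
    s=4; Y,X=np.mgrid[-60:60:1/s,-60:60:1/s]
    q=proj(n,np.stack([c[0]-Y,c[1]-X,0*X+100],-1)).astype(np.float32)
    o=cv2.remap(ims[n],q[...,0],q[...,1],cv2.INTER_CUBIC); cv2.circle(o,(240,240),160,(0,0,255),1);cv2.circle(o,(240,240),120,(0,255,0),1);cv2.circle(o,(240,240),184,(255,0,0),1)
    cv2.imwrite(f'pics/rj_{n}.png',cv2.resize(o,(390,390)))
cv2.imwrite('pics/rj.png',np.hstack([cv2.imread(f'pics/rj_{n}.png') for n in ims]))
s=ctrl.get_state(); print(R.from_quat(np.array(s['orientation'])[[1,2,3,0]]).as_matrix().round(3))
E
python3 jar.py
```

```text
scene (np.float32(-81.64441), np.int64(484), np.int64(-173))
dark [140, 142, 144, 146, 148, 150, 152, 154, 156, 158, 160, 162, 164, 340, 342, 344]
top (np.float32(-85.50482), np.int64(482), np.int64(-170))
dark [142, 144, 146, 148, 150, 152, 154, 330, 332, 334, 336, 338, 340, 342, 344, 346]
[[-0.     0.305 -0.952]
 [ 0.    -0.952 -0.305]
 [-1.    -0.    -0.   ]]
```

View pics/rj.png

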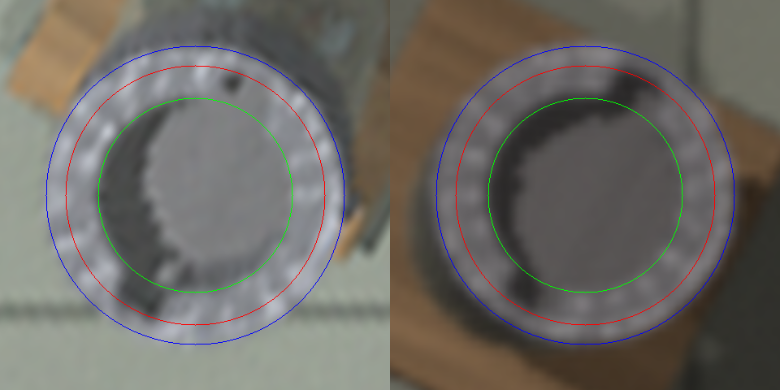

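```bash
python3 - <<'E'
from h import *
for n in('scene','top'):
    im=cv2.imread(f'pics/{n}0.png'); s=4
    Y,X=np.mgrid[-110:110:1/s,-110:110:1/s]
    q=proj(n,np.stack([483-Y,-171.5-X,0*X+12],-1)).astype(np.float32)
    o=cv2.remap(im,q[...,0],q[...,1],cv2.INTER_CUBIC).astype(int)
    m=((o[...,2]-o[...,0])>30).astype(np.uint8)
    k,l,st,_=cv2.connectedComponentsWithStats(m); i=1+np.argmax(st[1:,4]); p=np.argwhere(m>0)[:,::-1].astype(np.float32)
    p=np.argwhere(l==i)[:,::-1].astype(np.float32) if n=='top' else p
    r=cv2.minAreaRect(p); h=cv2.convexHull(p)[:,0]
    e=np.roll(h,-1,0)-h; L=np.hypot(*e.T); 
    ap=cv2.approxPolyDP(h[:,None],20,True)[:,0]
    W=np.c_[483-(ap[:,1]/s-110),-171.5-(ap[:,0]/s-110)]
    print(n,'centre',483-(r[0][1]/s-110),-171.5-(r[0][0]/s-110),np.array(r[1])/s,r[2]); print(W.round(1))
    d=np.roll(W,-1,0)-W; print('edge len,ang',np.hypot(*d.T).round(1),np.degrees(np.arctan2(d[:,1],d[:,0])).round(1)%90)
E
```

```text
scene centre 486.0363235473633 -172.62792205810547 [130.01377869 131.62496948] 26.971397399902344
[[ 514.  -258. ]
 [ 399.5 -199.2]
 [ 457.2  -87. ]
 [ 572.2 -146. ]]
edge len,ang [128.7 126.2 129.3 126.2] [62.800003 62.8      62.8      62.5     ]
top centre 482.62518310546875 -168.4849395751953 [129.68927002 128.54437256] 27.255327224731445
[[ 397.8 -195.8]
 [ 455.5  -83.8]
 [ 567.2 -141.5]
 [ 546.5 -184. ]
 [ 446.  -218.5]]
edge len,ang [126.  125.8  47.3 106.3  53.3] [62.7      62.7      64.       18.899994 64.8     ]
```

Emit:
send_rows(dp=[[0,-0.024,-0.0394],[0,-0.024,-0.0394],[0,-0.024,-0.0394],[0,-0.024,-0.0394],[0,-0.024,-0.0394],[0,-0.024,-0.0394],[0,-0.024,-0.0394],[0,-0.024,-0.0394],[0,-0.024,-0.0394],[0,-0.024,-0.0394],[0,-0.024,-0.0394],[0,-0.024,-0.0394],[0,0,0],[0,0,0],[0,0,0],[0,0,0],[0,0,0],[0,0,0],[0,0,0],[0,0,0]], dr=[[0,0,0],[0,0,0],[0,0,0],[0,0,0],[0,0,0],[0,0,0],[0,0,0],[0,0,0],[0,0,0],[0,0,0],[0,0,0],[0,0,0],[-9.7,0,0],[-9.7,0,0],[-9.7,0,0],[-9.7,0,0],[-9.7,0,0],[-9.7,0,0],[-9.7,0,0],[-9.7,0,0]], grip=1)

```text
t: 3.6
ee_pos: [560.6, -200.7, 404.8]
orientation: [0.524, 0.475, 0.524, -0.475]
force: [-0.0, 0.4, -0.1]
opening: 93.1
```

```bash
cat > go.py <<'E'
import sys
from h import *
# go.py x y z yaw_of_tool_y : remaining shift in tool axes (mm), turn (deg)
s=ctrl.get_state(); M=R.from_quat(np.array(s['orientation'])[[1,2,3,0]]).as_matrix()
x,y,z,a=map(float,sys.argv[1:5]); a=np.radians(a)
T=np.array([[0,np.cos(a),0],[0,np.sin(a),0],[-1,0,0]]); T[:,2]=np.cross(T[:,0],T[:,1])
print('t',round(s['t'],2),'pos',np.round(s['ee_pos'],1),'yaw',np.degrees(np.arctan2(M[1,1],M[0,1])).round(2),'F',np.round(s['force'],1),'tau',np.round(s['ft_torque'],2),'open',round(s['opening'],1),'j',np.round(s['joints'],2))
print('dp',np.round(M.T@(np.array([x,y,z])-s['ee_pos']),1),'dr',np.round(np.degrees(R.from_matrix(M.T@T).as_rotvec()),2))
E
python3 go.py 496 203 209.3 5.4
python3 - <<'E'
from h import *
# lid disc/bar fit: rectify top & scene pictures at z=48 & z=18 around lid for measuring
for n in('scene','top'):
    im=cv2.imread(f'pics/{n}0.png'); s=6; out=[]
    for z in(48,18):
        Y,X=np.mgrid[-32:32:1/s,-32:32:1/s]
        q=proj(n,np.stack([496-Y,203-X,0*X+z],-1)).astype(np.float32)
        o=cv2.remap(im,q[...,0],q[...,1],cv2.INTER_CUBIC)
        cv2.circle(o,(192,192),int(27.5*s),(0,0,255),1)
        a=np.radians(95.4);c,d=np.cos(a),np.sin(a)
        pts=np.array([[192-s*(u*d+v*c),192-s*(u*c-v*d)] for u,v in((23,6),(23,-6),(-23,-6),(-23,6))],int)
        cv2.polylines(o,[pts],True,(0,255,0),1); out.append(o)
    cv2.imwrite(f'pics/l_{n}.png',np.hstack(out))
cv2.imwrite('pics/l.png',cv2.resize(np.vstack([cv2.imread(f'pics/l_{n}.png') for n in('scene','top')]),(600,600)))
E
```

```text
t 3.6 pos [ 560.6 -200.7  404.8] yaw 5.65 F [-0.   0.4 -0.1] tau [ 0.02 -0.06  0.03] open 93.1 j [ 0.57  0.56 -0.42  1.58  0.25  1.06  0.17]
dp [ 195.5  -24.6 -408.2] dr [ 0.25  0.01 -0.01]
```

View pics/l.png

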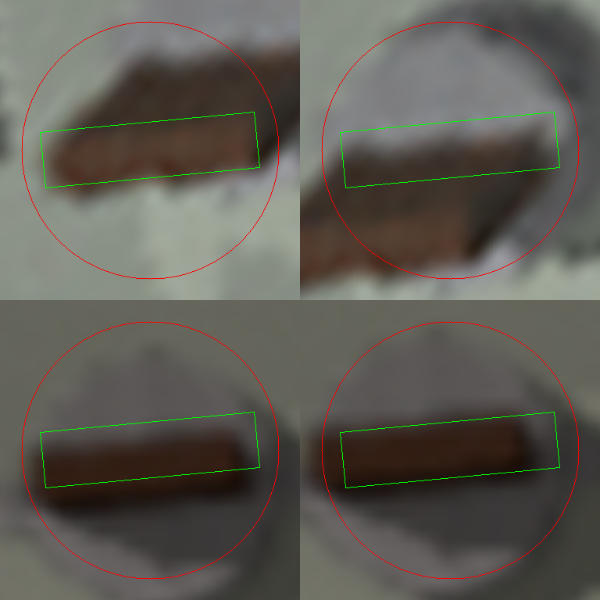

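The bar's centre is near (494,203) at about 96°, so the pads will straddle it comfortably. Moving over it and down.

Emit:
send_rows(dp=[[0,-0.0027,-0.0408],[0,-0.0027,-0.0408],[0,-0.0027,-0.0408],[0,-0.0027,-0.0408],[0,-0.0027,-0.0408],[0,-0.0027,-0.0408],[0,-0.0027,-0.0408],[0,-0.0027,-0.0408],[0,-0.0027,-0.0408],[0,-0.0027,-0.0408],[0.03,0,0],[0.03,0,0],[0.03,0,0],[0.03,0,0],[0.03,0,0],[0,0,0],[0,0,0]], dr=[[0,0,0],[0,0,0],[0,0,0],[0,0,0],[0,0,0],[0,0,0],[0,0,0],[0,0,0],[0,0,0],[0,0,0],[0,0,0],[0,0,0],[0,0,0],[0,0,0],[0,0,0],[0,0,0],[0,0,0]])

```text
t: 5.72
ee_pos: [496.2, 203.4, 255.8]
orientation: [0.523, 0.477, 0.523, -0.476]
force: [0.2, 0.4, 1.8]
opening: 93.0
```

```bash
python3 go.py 494 203 209.5 6.2; python3 - <<'E'
from h import *
i=snap('scene')[...,::-1]; cv2.imwrite('pics/g1.png',cv2.resize(i[110:240,270:430],None,fx=5,fy=5,interpolation=cv2.INTER_CUBIC)[:600])
E
```

```text
t 5.72 pos [496.2 203.4 255.8] yaw 5.35 F [0.2 0.4 1.8] tau [-0.04 -0.06 -0.  ] open 93.0 j [-0.19  0.67 -0.37  1.9   0.39  0.64 -0.71]
dp [46.3 -2.3  0.3] dr [-0.85 -0.04 -0.1 ]
```

View pics/g1.png

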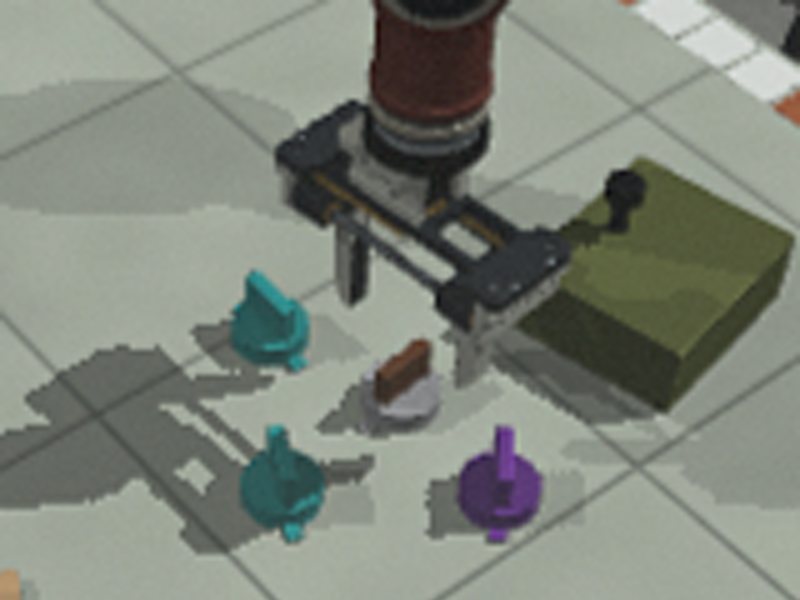

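The fingers at about (350,260) and (480,340) straddle the wooden-bar lid, and all the look-alikes are clear. Descending and closing.

Emit:
send_rows(dp=[[0.015,-0.002,0],[0.015,0,0],[0.01,0,0],[0.006,0,0],[0,0,0],[0,0,0]], dr=[[-0.8,0,0],[0,0,0],[0,0,0],[0,0,0],[0,0,0],[0,0,0]])

```text
t: 6.52
ee_pos: [493.9, 203.1, 209.0]
orientation: [0.526, 0.473, 0.526, -0.472]
force: [0.2, 0.2, 0.2]
opening: 92.9
```

Emit:
send_rows(dp=[[0,0,0],[0,0,0],[0,0,0],[0,0,0],[0,0,0],[0,0,0],[0,0,0],[0,0,0]], dr=[[0,0,0],[0,0,0],[0,0,0],[0,0,0],[0,0,0],[0,0,0],[0,0,0],[0,0,0]], grip=0)

```text
t: 7.52
ee_pos: [493.7, 202.9, 208.8]
orientation: [0.526, 0.472, 0.526, -0.472]
force: [-0.3, -0.4, 0.0]
opening: 17.5
```

```bash
python3 go.py 494 203 330 6.2
```

```text
t 7.53 pos [493.7 202.9 208.8] yaw 6.15 F [-0.3 -0.4  0. ] tau [-0.04 -0.07  0.05] open 17.5 j [-0.22  0.74 -0.33  1.94  0.44  0.54 -0.74]
dp [-121.2    0.3   -0. ] dr [-0.05 -0.   -0.  ]
```

Emit:
send_rows(dp=[[0,0,0],[0,0,0],[0,0,0],[0,0,0],[0,0,0],[-0.01,0,0],[-0.03,0,0],[-0.04,0,0],[-0.04,0,0],[-0.012,0,0]], dr=[[0,0,0],[0,0,0],[0,0,0],[0,0,0],[0,0,0],[0,0,0],[0,0,0],[0,0,0],[0,0,0],[0,0,0]], grip=0)

```text
t: 8.78
ee_pos: [494.1, 203.3, 343.6]
orientation: [0.527, 0.474, 0.525, -0.471]
force: [0.0, 0.3, -1.3]
opening: 11.9
```

Emit:
send_rows(dp=[[0,-0.005,0.037],[0,-0.005,0.037],[0,-0.005,0.037],[0,-0.005,0.037],[0,-0.005,0.037],[0,-0.005,0.037],[0,-0.005,0.037],[0,-0.005,0.037],[0,-0.005,0.037],[0,-0.005,0.037],[0,0,0],[0,0,0],[0,0,0],[0,0,0],[0,0,0],[0,0,0],[0,0,0],[0,0,0],[0,0,0]], dr=[[0,0,0],[0,0,0],[0,0,0],[0,0,0],[0,0,0],[0,0,0],[0,0,0],[0,0,0],[0,0,0],[0,0,0],[-8.1,0,0],[-8.1,0,0],[-8.1,0,0],[-8.1,0,0],[-8.1,0,0],[-8.1,0,0],[-8.1,0,0],[0,0,0],[0,0,0]])

```text
t: 11.15
ee_pos: [483.5, -170.4, 340.3]
orientation: [0.687, 0.167, 0.688, -0.167]
force: [-0.3, -0.0, -0.8]
opening: 11.5
```

```bash
python3 go.py 484 -171 329 62.9;  python3 - <<'E'
from h import *
i,j=snap('scene','s2')[...,::-1],snap('top','t2')[...,::-1]
c=lambda i,u,v:cv2.resize(i[v-50:v+50,u-32:u+33],(390,600),interpolation=cv2.INTER_CUBIC)
cv2.imwrite('pics/h1.png',np.hstack([c(i,252,205),c(j,403,215)]))
for n in('scene','top'):
  for q in('lid','lid_ear','lid_grip'): print(n,q,[(np.round(d['point'],1).tolist(),round(d['conf'],2)) for d in ctrl.mark_of(q,n)])
E
```

```text
t 11.15 pos [ 483.5 -170.4  340.3] yaw 62.73 F [-0.3 -0.  -0.8] tau [ 0.04 -0.16  0.04] open 11.5 j [ 0.78  0.58 -0.74  1.88  0.5   0.87  0.88]
dp [11.3 -0.3  0.8] dr [-0.17 -0.06  0.  ]
scene lid [([303.1, 298.6], 0.65), ([248.4, 217.2], 0.6), ([368.2, 207.4], 0.56), ([322.5, 177.2], 0.5)]
scene lid_ear [([368.8, 200.1], 0.75), ([322.7, 200.4], 0.64), ([327.4, 183.5], 0.51), ([250.9, 227.7], 0.5), ([254.4, 245.8], 0.39)]
scene lid_grip [([325.5, 202.8], 0.66), ([324.1, 171.7], 0.65), ([369.9, 203.6], 0.53), ([248.7, 211.2], 0.49)]
top lid [([264.8, 187.9], 0.9), ([269.8, 262.3], 0.79), ([303.2, 218.4], 0.64), ([403.8, 227.0], 0.62)]
top lid_ear [([273.7, 249.1], 0.76), ([296.8, 232.5], 0.74), ([406.7, 223.6], 0.7), ([255.0, 198.5], 0.6)]
top lid_grip [([275.1, 263.7], 0.82), ([263.1, 186.3], 0.8), ([303.5, 219.5], 0.68), ([410.5, 219.7], 0.52)]
```

View pics/h1.png

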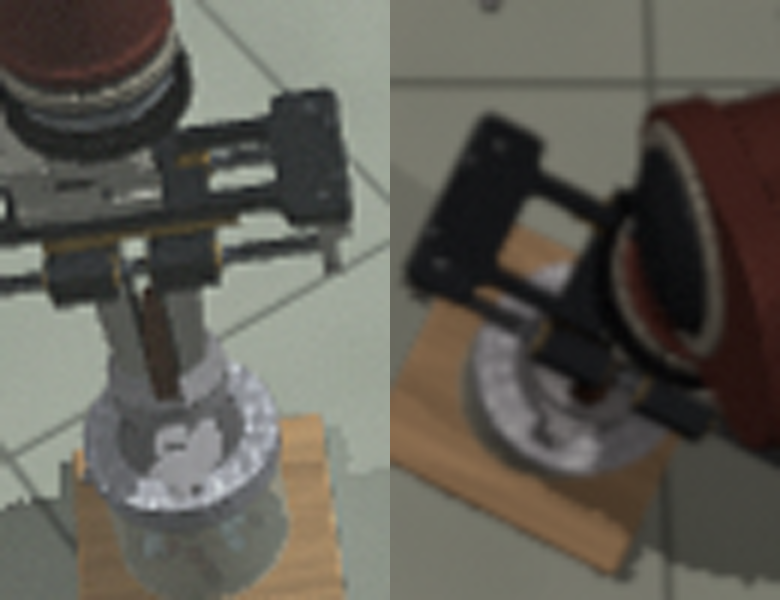

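The lid hangs in the jaws over the collar. I'll overlay the nominal lid and jar models to measure the relative offset.

```bash
cat > ov.py <<'E'
import sys
from h import *
f=sys.argv[1]; off=float(sys.argv[2]); jx,jy=float(sys.argv[3]),float(sys.argv[4])
s=ctrl.get_state(); M=R.from_quat(np.array(s['orientation'])[[1,2,3,0]]).as_matrix(); p=np.array(s['ee_pos'])
yaw=np.arctan2(M[1,1],M[0,1])-np.pi/2
def fr(o,a,P): P=np.asarray(P,float); c,d=np.cos(a),np.sin(a); return np.c_[o[0]+P[:,0]*c-P[:,1]*d,o[1]+P[:,0]*d+P[:,1]*c,o[2]+P[:,2]]
ux=np.array([np.cos(yaw),np.sin(yaw),0]); L=np.array([p[0],p[1],p[2]-208.8])+off*ux
t=np.linspace(0,2*np.pi,73)
ci=lambda r,z:np.c_[r*np.cos(t),r*np.sin(t),0*t+z]
bx=lambda x,y,z:[[x,y,z],[-x,y,z],[-x,-y,z],[x,-y,z],[x,y,z]]
lid=[ci(27.5,0),ci(27.5,18),bx(23,6,18),bx(23,6,48),[[27.5,5.5,0],[37.5,5.5,0],[37.5,-5.5,0],[27.5,-5.5,0]],[[27.5,5.5,5],[37.5,5.5,5],[37.5,-5.5,5],[27.5,-5.5,5]],[[-27.5,5.5,5],[-37.5,5.5,5],[-37.5,-5.5,5],[-27.5,-5.5,5]]]
jar=[ci(46,100),ci(30,100),[[29,8,100],[40,8,100],[40,-8,100],[29,-8,100]],[[-29,8,100],[-40,8,100],[-40,-8,100],[-29,-8,100]]]
out=[]
for n,(u,v) in(('scene',(250,215)),('top',(403,220))):
    im=cv2.imread(f'pics/{n[0]}{f}.png')[v-32:v+33,u-32:u+33]; o=cv2.resize(im,(390,390),interpolation=cv2.INTER_CUBIC); r=o.copy()
    for S,org,a,col in((lid,L,yaw,(0,0,255)),(jar,(jx,jy,0),np.radians(-27.1),(0,255,0))):
        for P in S:
            q=((proj(n,fr(org,a,P))-[u-32,v-32]+.5)*6).astype(int); cv2.polylines(o,[q],False,col,1)
    out.append(np.hstack([o]))
cv2.imwrite(f'pics/ov{f}.png',np.hstack(out)); print(L.round(1),np.degrees(yaw).round(2))
E
python3 ov.py 2 0 484 -171
```

```text
[ 483.7 -170.2  132. ] -27.15
```

View pics/ov2.png

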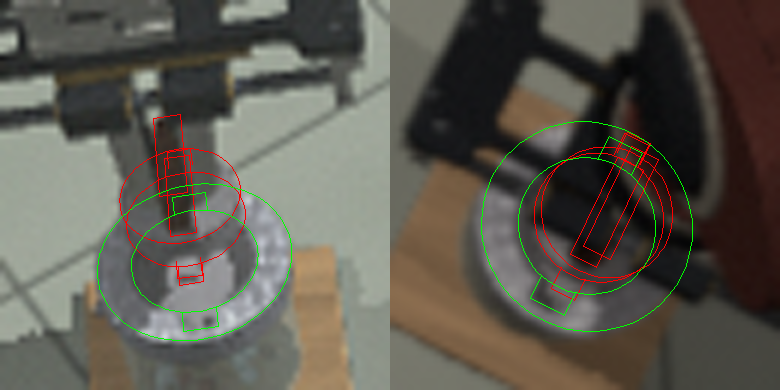

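```bash
python3 - <<'E'
from h import *
im=cv2.imread('pics/s2.png').astype(int)
print('R-B'); 
for v in range(202,232): print(v,(im[v,242:256,2]-im[v,242:256,0]).tolist(), im[v,242:256].mean(-1).astype(int).tolist())
a=np.radians(-27.15);c=np.array([483.7,-170.2]);ux=np.array([np.cos(a),np.sin(a)]);uy=np.array([-ux[1],ux[0]])
for z in(150,180):
  for y in(-6,6): print(z,y,proj('scene',np.r_[c+23*ux+y*uy,z]).round(1))
print('d/mm along x',proj('scene',np.r_[c+24*ux,150])-proj('scene',np.r_[c+23*ux,150]))
# ears bottom-front edge
print('ear',proj('scene',np.r_[c+37.5*ux,132]).round(1),proj('scene',np.r_[c+37.5*ux,137]).round(1),'disc front',proj('scene',np.r_[c+27.5*ux,132]).round(1),proj('scene',np.r_[c+27.5*ux,150]).round(1))
E
```

```text
R-B
202 [3, 6, 7, 5, -1, -2, 1, 0, 0, 0, -1, 3, 1, 1] [110, 164, 115, 59, 42, 40, 40, 45, 41, 47, 46, 58, 89, 86]
203 [4, 9, 15, 9, 0, 0, 3, 2, 2, 1, 1, 3, 5, 4] [94, 125, 39, 43, 43, 48, 57, 59, 62, 67, 69, 107, 171, 166]
204 [3, 11, 16, 14, 5, 1, 2, 2, 4, 3, 4, 4, 5, 7] [49, 91, 46, 48, 45, 64, 86, 85, 83, 83, 91, 122, 167, 162]
205 [2, 8, 15, 13, 13, 1, 2, 2, 4, 4, 1, 5, 5, 5] [43, 64, 46, 47, 51, 66, 86, 85, 85, 81, 83, 104, 165, 159]
206 [-1, 5, 16, 16, 13, 9, 4, 4, 2, 4, 2, 4, 6, 6] [44, 57, 50, 50, 49, 54, 87, 85, 84, 81, 82, 102, 165, 160]
207 [-1, 5, 16, 12, 16, 5, 2, 4, 4, 3, 2, 4, 5, 5] [53, 38, 50, 46, 47, 51, 83, 82, 83, 83, 83, 98, 164, 159]
208 [1, 3, 15, 15, 11, 8, 2, 4, 1, 2, 3, 4, 6, 5] [60, 39, 47, 45, 48, 46, 64, 85, 83, 83, 80, 97, 164, 161]
209 [3, 7, 16, 14, 17, 13, 0, 4, 2, 4, 3, 4, 3, 5] [71, 39, 48, 50, 48, 45, 63, 86, 82, 82, 83, 92, 143, 160]
210 [3, 4, 16, 16, 16, 13, 3, 3, 3, 5, 3, 4, 1, 0] [79, 43, 47, 46, 51, 48, 54, 85, 83, 83, 82, 85, 112, 145]
211 [1, 4, 15, 14, 15, 14, 3, 2, 3, 2, 3, 3, 0, -3] [82, 58, 49, 50, 46, 47, 51, 83, 85, 83, 82, 85, 102, 1
[... 1879 characters left out ...]
1, 152]
228 [-2, -5, -1, -1, -1, -2, -1, -3, -3, -3, -4, -2, -2, -4] [75, 73, 74, 89, 151, 138, 138, 140, 140, 146, 152, 148, 150, 151]
229 [0, 0, 1, -1, -5, -2, -1, -3, -1, -4, -5, -2, -2, -4] [75, 74, 74, 89, 148, 116, 88, 94, 97, 146, 150, 147, 151, 153]
230 [1, -3, -1, -3, -3, -2, -4, -4, -4, -2, -3, -3, -4, -3] [79, 72, 77, 86, 138, 135, 136, 155, 152, 151, 150, 149, 149, 151]
231 [-1, -1, 1, 1, -4, -4, -4, -3, -3, -4, -2, -3, -4, -5] [73, 75, 72, 78, 110, 148, 149, 149, 150, 151, 148, 148, 150, 147]
150 -6 [245.9 222. ]
150 6 [250.3 221.3]
180 -6 [244.2 215.3]
180 6 [248.7 214.6]
d/mm along x [0.0243858  0.29056874]
ear [249.4 229.8] [249.2 228.7] disc front [249.2 226.8] [248.2 223. ]
```

```bash
python3 - <<'E'
from h import *
from scipy.optimize import minimize
a=np.radians(-27.15);c=np.array([483.7,-170.2]);ux=np.array([np.cos(a),np.sin(a)]);uy=np.array([-ux[1],ux[0]])
for nm,z,x,y in (('bar',180,-23,-6),('bar',180,-23,6),('bar',180,-10,0),('ear',137,-37.5,-5.5),('ear',137,-37.5,5.5),('disc',150,-27.5,0)): print(nm,proj('top',np.r_[c+x*ux+y*uy,z]).round(1))
im=cv2.imread('pics/t2.png').astype(int)
for v in range(222,242): print(v,(im[v,392:412,2]-im[v,392:412,0]).tolist(), im[v,392:412].mean(-1).astype(int).tolist())
t=np.linspace(0,2*np.pi,240,endpoint=False)
for n in('scene','top'):
    g=cv2.cvtColor(cv2.imread(f'pics/{n}0.png'),cv2.COLOR_BGR2GRAY).astype(np.float32)
    def pr(c,r):
        q=proj(n,np.c_[c[0]+r*np.cos(t),c[1]+r*np.sin(t),0*t+100]).astype(np.float32); return cv2.remap(g,q[:,:1],q[:,1:],cv2.INTER_LINEAR)[:,0]
    for r in(46,):
        res=minimize(lambda c:-np.mean(np.clip(pr(c,r-2)-pr(c,r+2),0,60)),(483.,-171.),method='Nelder-Mead',options=dict(initial_simplex=[(483,-171),(486,-171),(483,-174)]))
        print(n,r,res.x.round(2),res.fun)
E
```

```text
bar [407.2 230.8]
bar [402.7 228.5]
bar [407.3 224.9]
ear [401.3 237.6]
ear [397.4 235.6]
disc [402.  232.6]
222 [2, 4, 11, 21, 13, 0, -3, -4, -3, -3, -2, -2, -2, 2, 4, 2, 4, 2, 0, 1] [83, 57, 52, 49, 37, 25, 24, 24, 25, 24, 22, 22, 19, 18, 15, 16, 30, 22, 9, 11]
223 [2, 4, 10, 14, 3, -2, -2, -2, -3, -2, -3, -3, -2, -2, -1, 3, 6, 5, 3, 1] [75, 58, 47, 33, 27, 24, 23, 25, 25, 24, 25, 24, 25, 24, 22, 24, 46, 39, 16, 8]
224 [2, 3, 5, 4, 0, -4, -3, -2, -3, -2, -3, -1, -2, -2, -2, 0, 7, 7, 5, 2] [72, 55, 37, 22, 19, 19, 22, 23, 25, 24, 24, 25, 24, 24, 25, 27, 43, 50, 35, 15]
225 [3, 3, 3, 1, 0, -1, -2, -2, -3, -3, -4, -3, -4, -3, -2, 3, 8, 8, 4, 3] [73, 60, 49, 39, 28, 20, 19, 20, 22, 24, 24, 25, 24, 25, 25, 27, 32, 36, 34, 23]
226 [3, 2, 2, 4, 4, 3, 1, -1, -3, -3, -2, -3, -3, -3, -2, 7, 7, 3, 1, 2] [73, 62, 61, 69, 67, 49, 29, 20, 16, 20, 24, 23, 23, 24, 26, 30, 30, 28, 32, 31]
227 [3, 3, 3, 4, 4, 5, 4, 2, 2, 0, -2, -4, -2, -2, 3, 6, 2, 0, -1, -1] [74, 63, 63, 77, 86, 84, 70, 49, 29, 18, 15, 21, 23, 24, 27, 29, 34, 46, 49, 42]
228 [3, 3, 4, 5, 5, 5, 5, 4, 3, 3, 1, -2, -1, -1, 6, 7, 3, 0,
[... 1458 characters left out ...]
 2, 2, 2, 4, 3, 3, 2, 2, 3, 2, 1, 1, 1, 0, 1, 0, 2] [121, 122, 104, 79, 60, 56, 79, 89, 100, 110, 125, 134, 120, 91, 75, 74, 73, 69, 71, 72]
239 [1, 2, 2, 2, 2, 2, 3, 3, 2, 1, 2, 3, 1, 1, 1, 0, 1, 1, 0, 1] [99, 121, 120, 110, 91, 71, 83, 92, 107, 123, 131, 140, 131, 111, 87, 73, 71, 70, 71, 73]
240 [4, 2, 1, 1, 2, 1, 1, 2, 1, 1, 2, 2, 1, 1, 1, 1, 1, 0, 1, 2] [68, 92, 109, 115, 113, 108, 107, 111, 119, 125, 130, 130, 123, 102, 80, 72, 72, 74, 75, 74]
241 [8, 6, 2, 1, 2, 1, 1, 1, 2, 2, 2, 3, 2, 1, 1, 0, 1, 2, 3, 10] [51, 59, 71, 88, 107, 115, 118, 124, 132, 139, 141, 134, 123, 97, 78, 74, 72, 76, 75, 72]
scene 46 [ 484.19 -172.78] -26.00060272216797
top 46 [ 482.66 -169.57] -28.726856231689453
```

Scene and top agree that the lid sits within about 1–2 mm of the jar axis. I'll correct by +1.2 mm along the lid's x and −0.6 mm across it, then descend, watching the force.

Emit:
send_rows(dp=[[0.01,-0.0006,0.0012],[0.01,0,0],[0.007,0,0],[0,0,0],[0.003,0,0],[0.002,0,0],[0.002,0,0],[0.002,0,0],[0,0,0]], dr=[[0,0,0],[0,0,0],[0,0,0],[0,0,0],[0,0,0],[0,0,0],[0,0,0],[0,0,0],[0,0,0]])

```text
t: 12.68
ee_pos: [484.4, -171.4, 304.7]
orientation: [0.687, 0.166, 0.687, -0.166]
force: [-0.2, -0.2, -1.2]
opening: 11.8
```

```bash
python3 go.py 484.5 -171.4 295.5 62.9
```

```text
t 12.68 pos [ 484.4 -171.4  304.7] yaw 62.85 F [-0.2 -0.2 -1.2] tau [ 0.08 -0.17 -0.05] open 11.8 j [ 0.75  0.63 -0.7   1.92  0.56  0.8   0.84]
dp [9.2 0.  0.1] dr [-0.05 -0.02  0.  ]
```

The lid is already 4 mm into the mouth with no contact force. Continuing slowly.

Emit:
send_rows(dp=[[0.002,0,0],[0.002,0,0],[0.002,0,0],[0.001,0,0],[0.001,0,0],[0,0,0],[0,0,0]], dr=[[0,0,0],[0,0,0],[0,0,0],[0,0,0],[0,0,0],[0,0,0],[0,0,0]])

```text
t: 13.55
ee_pos: [484.5, -171.4, 296.8]
orientation: [0.687, 0.166, 0.687, -0.166]
force: [0.3, -0.3, -0.8]
opening: 11.9
```

```bash
python3 go.py 484.5 -171.4 295.5 62.9
```

```text
t 13.55 pos [ 484.5 -171.4  296.8] yaw 62.85 F [ 0.3 -0.3 -0.8] tau [-0.05 -0.16  0.05] open 11.9 j [ 0.74  0.64 -0.69  1.93  0.57  0.78  0.83]
dp [ 1.3 -0.   0. ] dr [-0.05  0.01 -0.01]
```

Emit:
send_rows(dp=[[0.001,0,0],[0.0005,0,0],[0.0005,0,0],[0,0,0],[0,0,0],[0,0,0]], dr=[[0,0,0],[0,0,0],[0,0,0],[0,0,0],[0,0,0],[0,0,0]])

```text
t: 14.3
ee_pos: [484.5, -171.4, 294.8]
orientation: [0.687, 0.166, 0.687, -0.166]
force: [0.4, -0.0, -1.0]
opening: 11.5
```

```bash
python3 go.py 484.5 -171.4 294.8 62.9;  python3 - <<'E'
from h import *
snap('scene','s3');snap('top','t3')
E
python3 ov.py 3 0 484 -171
```

```text
t 14.3 pos [ 484.5 -171.4  294.8] yaw 62.85 F [ 0.4 -0.  -1. ] tau [-0.03 -0.23  0.  ] open 11.5 j [ 0.74  0.64 -0.69  1.93  0.57  0.78  0.83]
dp [-0.  0.  0.] dr [-0.05 -0.   -0.01]
[ 484.5 -171.4   86. ] -27.15
```

View pics/ov3.png

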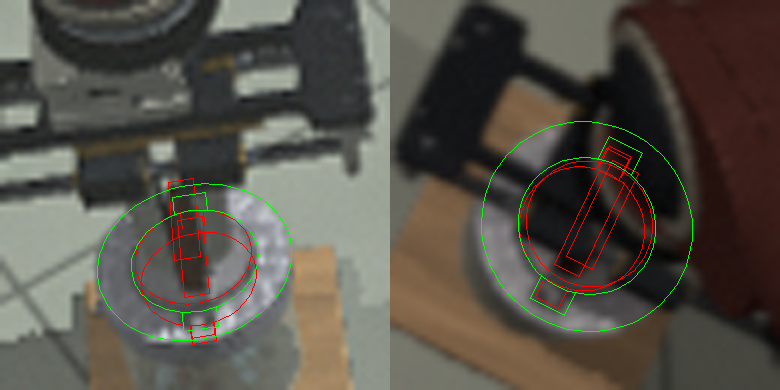

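Both ears are inside the notches in both views. The ledge hasn't been felt yet, so I'll go down gently to touch.

Emit:
send_rows(dp=[[0.0005,0,0],[0,0,0],[0,0,0]], dr=[[0,0,0],[0,0,0],[0,0,0]])

```text
t: 14.78
ee_pos: [484.5, -171.3, 294.7]
orientation: [0.687, 0.166, 0.687, -0.166]
force: [-2.1, 1.0, 5.0]
opening: 11.7
```

Emit:
send_rows(dp=[[0.0005,0,0],[0,0,0],[0,0,0]], dr=[[0,0,0],[0,0,0],[0,0,0]])

```text
t: 15.15
ee_pos: [484.5, -171.2, 294.7]
orientation: [0.687, 0.166, 0.687, -0.166]
force: [-3.2, 0.1, 9.5]
opening: 11.8
```

The ledge is touched at an underside height of 86 mm. I'll ease the press and begin turning clockwise, which is a positive turn about the downward tool x.

Emit:
send_rows(dp=[[-0.0008,0,0],[0,0,0],[0,0,0],[0,0,0],[0,0,0],[0,0,0],[0,0,0],[0,0,0]], dr=[[0,0,0],[0,0,0],[3,0,0],[3,0,0],[3,0,0],[3,0,0],[3,0,0],[0,0,0]])

```text
t: 16.15
ee_pos: [484.9, -171.6, 294.8]
orientation: [0.66, 0.254, 0.659, -0.254]
force: [-1.4, -0.2, 2.1]
opening: 11.9
```

```bash
python3 go.py 484.5 -171.4 294.8 17.9
```

```text
t 16.15 pos [ 484.9 -171.6  294.8] yaw 47.87 F [-1.4 -0.2  2.1] tau [-0.15 -0.09 -0.01] open 11.9 j [ 0.7   0.62 -0.61  1.93  0.52  0.75  0.62]
dp [-0.  -0.2 -0.4] dr [29.97  0.07 -0.06]
```

Emit:
send_rows(dp=[[0,0,0],[0,0,0],[0,0,0],[0,0,0],[0,0,0],[0,0,0],[0,0,0],[0,0,0],[0,0,0],[0,0,0],[0,0,0],[0,0,0],[0,0,0],[0,0,0]], dr=[[3,0,0],[3,0,0],[3,0,0],[3,0,0],[3,0,0],[3,0,0],[3,0,0],[3,0,0],[3,0,0],[3,0,0],[0,0,0],[0,0,0],[0,0,0],[0,0,0]])

```text
t: 17.9
ee_pos: [484.8, -171.5, 294.8]
orientation: [0.572, 0.417, 0.571, -0.416]
force: [1.4, -0.5, 4.1]
opening: 11.8
```

```bash
python3 go.py 484.5 -171.4 294.8 17.9;  python3 - <<'E'
from h import *
snap('scene','s4');snap('top','t4')
E
python3 ov.py 4 0 484 -171
```

```text
t 17.9 pos [ 484.8 -171.5  294.8] yaw 17.87 F [ 1.4 -0.5  4.1] tau [-0.21 -0.29  0.01] open 11.8 j [ 0.61  0.59 -0.47  1.93  0.4   0.71  0.22]
dp [-0.  -0.2 -0.2] dr [-0.03  0.03 -0.07]
[ 484.8 -171.5   85.9] -72.13
```

View pics/ov4.png

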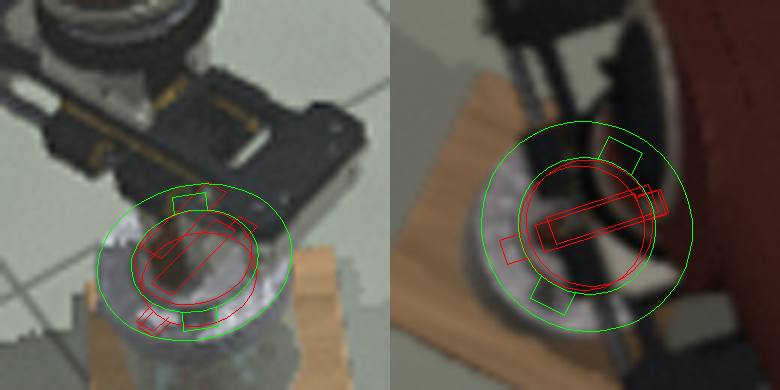

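The bar has followed the tool through 45° and stays between the pads. The near notch is empty and the collar covers the ears. Everything is still, with low force, so I'm handing in.

```bash
python3 - <<'E'
from h import *
print(ctrl.close_job())
E
```

```text
the job is handed in; nothing more can be done
None
```

The lid is in the jar's track, turned 45° clockwise and still gripped, and I handed the job in at about 18 s. No verdict was reported.

- **Picking and fitting:** I picked up the steel lid with the wooden bar and left the purple and turquoise look-alikes alone. The ears went down through the notches without contact force. I felt the ledge with the underside at about 86 mm, pressing up to 9.5 N, then eased off before turning.
- **Last checks:** The tool turned from 62.9° to 17.9°. The lid's underside is at 85.9 mm and the jaws are closed to 11.8 mm on the 12 mm bar. The force is about 4 N with almost no twisting moment. In both pictures the bar has followed the tool, and in the scene picture the near notch is empty.
- **Disagreements and limits:** The two cameras differed by 2–3 mm on the jar's position, so I used a middle estimate of (484, −171), which the contact-free entry supported. I had no direct reading of the catch; at 45° the ears should be short of it, since it is met at about 60°. I kept the arm away from the ramekin, pliers, organizer lid and cube door, but did not check them again at the end.

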